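Index the spice carousel to the next jar

TASK

Bring the green-capped spice jar to the brass arrow by turning the locking spice carousel one quarter turn the short way: push its knob down to free it, turn, and let the knob spring fully up again so that the carousel is locked at the new position. The jars stay standing in their cups, and everything else on the worktop stays where it is.

Things in the scene. Friction and masses are not known exactly. Their poses are not given: they have to be found in the camera images.
- stand: Fixed round base of the spice carousel, light wood, 224 mm across, on the worktop; origin on the turning axis at the worktop. Its front (own -x direction) has a 52 mm wide tongue with a brass arrow, reaching 147 mm from the axis.
- front_mark (a point): The serving place at the brass arrow: where the centre of the front jar's underside stands when the carousel is locked, 72 mm from the axis (stand's own -x), 26 mm above the worktop.
- carousel (a joint): Turn of the tray of jars from its start, rad, positive anticlockwise from above. It locks at each quarter turn (0, +1.57, -1.57; slack about 0.06 either way). Tray 212 mm across, its top 26 mm above the worktop; four steel cups (56 mm across, 16 mm high) hold the jars 72 mm from the axis, round a hub 64 mm across and 150 mm high.
- press (a joint): How far the knob is down, m: 0 up, 0.011 at its stop. A spring pushes up with 5 N (top) to 8 N (stop). A blunt pin locks the tray while the knob is up; from 0.008 down it is free. Between quarter positions the pin rides under a plate: the let-go knob stays about 0.008 down, the tray stays put. At the next quarter the knob, if not held down, springs up and locks the tray.
- knob_grip (a point): Centre of the white bar of the knob, on the turning axis, 188 mm above the worktop when up. Bar 58 mm long (own x), 15 mm wide (own y), 32 mm high, on a round skirt 68 mm across whose top is 16 mm below this point; fingertips may rest on the skirt.
- knob_skirt (a point): Top of the knob's skirt, on the axis, turning with the knob. The knob has lost motion inside: it turns freely by 0 to 0.7 rad (not visible how much) before it takes the tray along. The skirt (7 mm thick) clears the tallest jar by 23 mm when up, 12 mm when fully down.
- white_jar_mid (a point): Centre, half-way up, of the spice jar with the white cap, 44 mm across, 108 mm high, standing loose in a cup; starts in the front cup.
- green_jar_mid (a point): Centre, half-way up, of the spice jar with the green cap, 44 mm across, 116 mm high, standing loose in a cup; starts in the cup at the left or at the right of the front one.
- red_jar_mid (a point): Centre, half-way up, of the spice jar with the red cap, 44 mm across, 98 mm high, standing loose in a cup; starts in the cup at the left or at the right of the front one.
- yellow_jar_mid (a point): Centre, half-way up, of the spice jar with the yellow cap, 46 mm across, 106 mm high, standing loose in a cup; starts in the rear cup.
- tall_jar: Tall jar with pale lid, 82 x 152 mm high, bystander; origin at the centre of its underside.
- small_jar: Low jar with grey lid, 76 x 62 mm high, bystander; origin at the centre of its underside.
- gourd: Small white gourd, 61 x 57 mm high, bystander; origin at the centre of its underside.
- shaker: Shaker with grey top, 44 x 90 mm high, bystander; origin at the centre of its underside.
- mug: Brown mug, 89 mm across (125 with handle), 98 mm high, bystander; origin at the centre of its underside.
Not all that is in view belongs to the job. What is shaped like the part that bears yellow_jar_mid but blue or purple is not meant.

How it is judged:
On the way, in this order (a step that is already met when the one before it is completed fails the run):
1. the knob is pushed down far enough to free the carousel, which still stands at its starting position (value of joint press above 0.0065 m and value of joint carousel between -0.2 and 0.2 rad), for 0.05 s.
2. the carousel is under way, a quarter to three quarters of the step either way ((value of joint carousel between 0.4 and 1.2 rad or value of joint carousel between -1.2 and -0.4 rad)), for 0.05 s.
At the end, for the whole second after the job is handed in: The green-capped jar stands within 13 mm of the serving place, the carousel is a quarter turn (within 0.1 rad) from its start and still, the knob is up to within 2 mm, and all four jars stand upright (within 7 degrees) in their cups, 60 to 84 mm from the axis (horizontal distance between green_jar_mid and front_mark below 0.013 m and value of joint press below 0.002 m and (value of joint carousel between 1.47 and 1.67 rad or value of joint carousel between -1.67 and -1.47 rad) and velocity of joint carousel between -0.05 and 0.05 rad/s and angle between each of white_jar_mid, green_jar_mid, red_jar_mid, yellow_jar_mid's own z axis and vertical below 0.12 rad and horizontal distance between white_jar_mid and stand between 0.06 and 0.084 m and horizontal distance between green_jar_mid and stand between 0.06 and 0.084 m and horizontal distance between red_jar_mid and stand between 0.06 and 0.084 m and horizontal distance between yellow_jar_mid and stand between 0.06 and 0.084 m); the robot touches nothing.
It fails at once if a bystander is shifted by more than 20 mm (distance of any of tall_jar, small_jar, gourd, shaker, mug from where it was at the start of the episode above 0.02 m).
It fails at once if the carousel is carried more than about 25 degrees past the next position (value of joint carousel above 2 rad or value of joint carousel below -2 rad).
It fails at once if a jar is lifted by more than 12 mm or tipped by more than 20 degrees in its cup (z of white_jar_mid in the frame of stand above 0.092 m or angle between any of white_jar_mid, green_jar_mid, red_jar_mid, yellow_jar_mid's own z axis and vertical above 0.35 rad or z of green_jar_mid in the frame of stand above 0.096 m or z of red_jar_mid in the frame of stand above 0.087 m or z of yellow_jar_mid in the frame of stand above 0.091 m).
It also fails if it takes over 48 s, if anything falls off the work surface, if the arm or the gripper's body presses on something with over 40 N, if the wrist force passes 120 N, or if a joint passes its speed limit or range.

ROBOT

A 7-joint arm with a two-finger parallel gripper is mounted at the origin on a cart in front of the work surface, level with it; the furniture and walls round the work are solid. World frame = base frame: x ahead of the robot, y to its left, z up, the work surface at z = 0. Lengths are in m, angles in rad, forces in N, time in s.
With the tool pointing down it reaches from about 0.425 to 0.925 m from the base axis. Payload 6.8 kg.
Tool frame: the origin (TCP) lies midway between the tips of the shut fingers; the grasp point (between the pads) lies bot.grip_point_offset behind it (bot.grip_point_offset is the distance from the TCP to the grasp point, in m); z points along the fingers, y is the line along which they close (so a half turn about z gives the same grasp; the last joint's range is limited). The gripper opens to 85 mm and grips with 20 to 120 N. Pads are 22 mm wide; open, the fingers measure 114 mm over their backs; the gripper's body (76 mm by 85 mm) begins 54 mm behind the grasp point. The pads swing forward as they close: fully open they stand 13 mm farther back than shut.
Start: joints at [1.009, 0.477, 0.022, 1.555, -0.011, 1.109, -0.083], TCP at [0.296, -0.607, 0.231] pointing down, gripper open.
Joint ranges: [-2.96, 2.96], [-0.34, 2.1], [-1.41, 1.46], [0.24, 2.44], [-1.37, 4.51], [0.17, 1.92], [-2.96, 2.96]. Speed limits (rad/s): [2.39, 2.39, 3.14, 3.14, 3.14, 3.14, 3.14].

INTERFACE

Orientations are given as a unit quaternion [w, x, y, z].
In Python, from station import get_obs, cams, job, bot gives the robot as it stands.
- The arm moves only by the tool arm_command, never from a script. Its argument "rows" is a list that holds one entry, the list of rows, each a list of 5 numbers: the finger opening in mm, from 0 to 85.4, then the shift along the world's x, y, z in units of 60 mm (1.0 is 60 mm), then the turn about the world's z in units of 0.08 rad (1.0 is 0.08 rad). In form: [[[grip, x, y, z, turn], ...]]. A call has exactly 10 rows; each row shifts and turns the commanded pose from where the row before left it; what a row does not reach is not made up. A row lasts 1/8 s, in which the tool goes at most 62.5 mm and 10.7 degrees, less where a joint would pass 70% of its speed; a pose out of reach is approached as far as the arm can. A call with a number of a shift or a turn outside -1 to 1 is refused whole. A call with a gripper value outside its range is refused whole. The fingers move at their own pace and stop on an object; "newtons" is the grip in N (left out, the last holds). Time passes only in rows, so rows that do not move let the fingers close, or fill a call up. It gives the time, the measured TCP pose, the force, the opening and the grip force at its end, in the units of the state.
- get_obs(): the state, without advancing time (a new reading comes with each control period).
- cams.read_camera(name): name is "scene" or "top" or "wrist"; returns the picture (384x512x3 uint8, red, green, blue); there is no depth.
- cams.camera_params(name): a dict with "K" (3x3 intrinsics, pixels), "extrinsics" (4x4, takes a point from camera to world coordinates). Camera axes: x right, y down, z forward; pixel columns grow to the right and rows downward; lengths in m; the calibration is good to about 2 mm. A picture is of the moment at which its call begins: read the wrist's pose just before it. camera_params takes no time and is no camera call; for the wrist camera it gives the pose at the moment of the call.
- job.hand_in(): hands the job in; it is judged then, once.
The state is a dict: "t": time; "q": joint angles; "joint_vel": joint speeds; "joint_torque": joint torques, N m; "eef_pos": TCP position; "tool_rot": TCP orientation; "contact_force": force on the tool from outside, world axes, zero at the start; "torque": the same for the moment, N m; "gripper_width": opening from 0.0 (shut) to 1.0 (fully open); "grasp_force": force on a finger pad.
Only numpy, scipy, OpenCV 4.12 (cv2) and the standard library are available. Lean on these libraries where they do the work, as an engineer would, in place of code of your own. Each camera call takes 0.05 s, during which the arm holds its last target. There are 200 camera calls.

## Working session

There is one attempt and no reset: what is moved stays moved. The work goes in short steps, Python scripts to look and compute and a tool call to move; the robot and the scene stay as the last step left them, time stands still between calls to the robot, and variables do not carry over. Pictures are saved under pics/ and viewed, at most 10 in all, crops included, and the job is handed in when it is done.

Besides the shell and the picture viewer there is one more tool, called as name(argument=value, ...), one argument or row to a line, values as JSON. arm_command: Moves the arm, as the interface text tells. Its arguments: {"type":"object","properties":{"rows":{"type":"array"},"newtons":{"type":"number"}},"required":["rows"]}

```bash
mkdir -p pics; python3 - <<'E'
from station import get_obs,cams,job,bot
import cv2,numpy as np
o=get_obs();print({k:np.round(v,3) for k,v in o.items()},bot.grip_point_offset)
for n in("scene","top"):
    im=cams.read_camera(n);cv2.imwrite(f"pics/{n}0.png",im[...,::-1])
    p=cams.camera_params(n);print(n,np.round(p["K"],1).tolist(),np.round(p["extrinsics"],3).tolist())
E
```

```text
{'t': np.float64(0.0), 'q': array([ 1.009,  0.478,  0.022,  1.556, -0.012,  1.109, -0.083]), 'joint_vel': array([-0.   , -0.001, -0.001, -0.001,  0.   ,  0.001,  0.   ]), 'joint_torque': array([-1.0000e-03, -5.9646e+01,  1.6070e+00, -2.8120e+01,  1.2000e-02,
        9.0000e-03, -0.0000e+00]), 'eef_pos': array([ 0.296, -0.606,  0.23 ]), 'tool_rot': array([-0.001,  0.974,  0.225, -0.   ]), 'contact_force': array([ 1.018,  0.824, -0.597]), 'torque': array([-0.002, -0.063, -0.005]), 'grasp_force': np.float64(0.0), 'gripper_width': np.float64(1.001)} 0.0187
scene [[432.5, 0.0, 252.9], [0.0, 432.5, 187.6], [0.0, 0.0, 1.0]] [[0.294, -0.848, 0.44, -0.136], [-0.956, -0.261, 0.137, -0.227], [-0.001, -0.461, -0.887, 1.297], [0.0, 0.0, 0.0, 1.0]]
top [[451.5, 0.0, 256.7], [0.0, 451.5, 196.8], [0.0, 0.0, 1.0]] [[-0.022, -0.981, 0.193, 0.215], [-1.0, 0.022, -0.004, -0.062], [-0.0, -0.193, -0.981, 1.367], [0.0, 0.0, 0.0, 1.0]]
```

View pics/scene0.png

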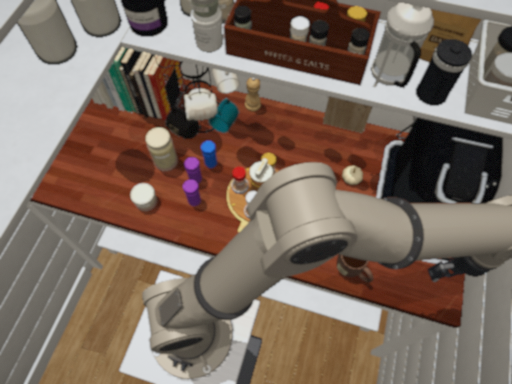

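View pics/top0.png

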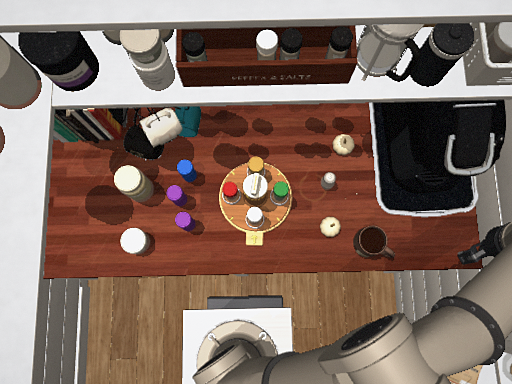

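The top view shows the carousel at about (255,190). White is at the front (254,216), green on the right (281,189), red on the left (230,189) and yellow at the rear (256,164), with the brass tongue at (254,238).

The knob bar is at (256,183). Things that could be mistaken for my target:
- White gourds at (344,145) and (330,227).
- The grey-topped shaker at (329,180).
- White, red and yellow caps on the shelf, around (267,43).
- Blue and purple jars at (186,169), (176,194) and (183,221).

The target is the white bar at the centre of the carousel. Green is on the right, so the turn is clockwise (negative).

```bash
cat >h.py <<'E'
from station import get_obs,cams,job,bot
import cv2,numpy as np
def ray(n,u,v,z,p=None):
    p=p or cams.camera_params(n);E=np.array(p["extrinsics"]);d=E[:3,:3]@np.linalg.inv(p["K"])@[u,v,1]
    return E[:3,3]+d*(z-E[2,3])/d[2]
def pix(n,P,p=None):
    p=p or cams.camera_params(n);E=np.array(p["extrinsics"]);c=np.array(p["K"])@(E[:3,:3].T@(np.array(P)-E[:3,3]));return c[:2]/c[2]
E
python3 - <<'E'
from h import *
im=cv2.imread("pics/top0.png")
cv2.imwrite("pics/crop.png",cv2.resize(im[145:255,200:310],None,fx=5,fy=5,interpolation=cv2.INTER_CUBIC))
hsv=cv2.cvtColor(im,cv2.COLOR_BGR2HSV)
for n,lo,hi,z in(("green",(55,100,50),(85,255,255),.142),("red",(0,200,150),(6,255,255),.124),("yellow",(14,150,120),(25,255,255),.132),("white",(0,0,200),(180,40,255),.134)):
    m=cv2.inRange(hsv,lo,hi);k=np.zeros_like(m);k[150:230,215:300]=255;m&=k
    _,_,st,c=cv2.connectedComponentsWithStats(m)
    for s,q in zip(st[1:],c[1:]):
        if s[4]>25: print(n,s[4],q.round(1),ray("top",*q,z).round(3), ray("top",*q,.204)[:2].round(3))
E
```

```text
green 176 [280.6 189.1] [ 0.476 -0.134  0.142] [ 0.462 -0.13 ]
red 42 [232.  189.6] [0.481 0.002 0.124] [ 0.464 -0.002]
yellow 185 [255.6 163.5] [ 0.553 -0.066  0.132] [ 0.534 -0.066]
white 362 [254.  184.9] [ 0.491 -0.06   0.134] [ 0.475 -0.06 ]
white 173 [253.9 213.7] [ 0.41  -0.058  0.134] [ 0.399 -0.059]
```

View pics/crop.png

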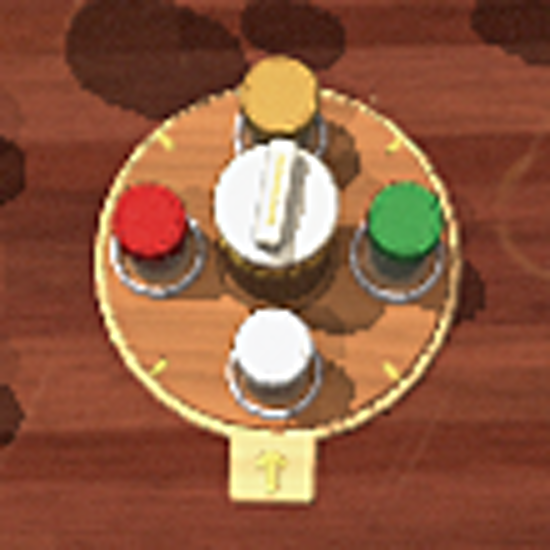

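The crop confirms it: the knob's white bar is on the carousel axis, pointing about -0.14 rad from world x, with the axis near (0.480, -0.063). Green is on the robot's right. I'll approach at z≈0.26 and turn the tool by +2.55 rad, so the last joint has room for the clockwise turn.

arm_command(
  rows=[
    [[85,0.09,0.25,0.25,1],[85,0.09,0.25,0.25,1],[85,0.09,0.25,0,1],[85,0.09,0.25,0,1],[85,0.09,0.25,0,1],[85,0.09,0.25,0,1],[85,0.09,0.25,0,1],[85,0.09,0.25,0,1],[85,0.09,0.25,0,1],[85,0.09,0.25,0,1]],
  ],
)

```text
t: 1.35
eef_pos: [0.3498, -0.456, 0.2609]
tool_rot: [-0.0, 0.809, 0.588, -0.0]
contact_force: [0.8, -0.5, -1.0]
gripper_width: 0.993
grasp_force: 0.0
```

arm_command(
  rows=[
    [[85,0.09,0.25,0,1],[85,0.09,0.25,0,1],[85,0.09,0.25,0,1],[85,0.09,0.25,0,1],[85,0.09,0.25,0,1],[85,0.09,0.25,0,1],[85,0.09,0.25,0,1],[85,0.09,0.25,0,1],[85,0.09,0.25,0,1],[85,0.09,0.25,0,1]],
  ],
)

```text
t: 2.6
eef_pos: [0.4038, -0.3061, 0.261]
tool_rot: [-0.0, 0.516, 0.856, 0.0]
contact_force: [-0.2, -0.3, -0.4]
gripper_width: 0.991
grasp_force: 0.0
```

arm_command(
  rows=[
    [[85,0.12,0.35,0,1],[85,0.12,0.35,0,1],[85,0.12,0.35,0,1],[85,0.12,0.35,0,1],[85,0.12,0.35,0,1],[85,0.12,0.35,0,1],[85,0.12,0.35,0,1],[85,0.12,0.35,0,1],[85,0.12,0.35,0,1],[85,0.12,0.35,0,1]],
  ],
)

```text
t: 3.85
eef_pos: [0.4764, -0.0953, 0.2613]
tool_rot: [0.0, 0.141, 0.99, 0.0]
contact_force: [0.5, -0.1, 0.5]
gripper_width: 0.998
grasp_force: 0.0
```

arm_command(
  rows=[
    [[85,0.03,0.27,0,0.9],[85,0.03,0.27,0,0.85],[85,0,0,0,0],[85,0,0,0,0],[85,0,0,0,0],[85,0,0,0,0],[85,0,0,0,0],[85,0,0,0,0],[85,0,0,0,0],[85,0,0,0,0]],
  ],
)

```text
t: 5.1
eef_pos: [0.4795, -0.0643, 0.2613]
tool_rot: [-0.0, 0.074, 0.997, 0.0]
contact_force: [0.9, -0.7, -0.1]
gripper_width: 0.993
grasp_force: 0.0
```

```bash
python3 - <<'E'
from h import *
o=get_obs();print(o["t"],o["eef_pos"].round(4),o["tool_rot"].round(3),o["q"].round(2))
p=cams.camera_params("wrist");im=cams.read_camera("wrist");print(np.round(p["K"],1).tolist(),np.round(p["extrinsics"],3).tolist())
np.save("wp.npy",p,allow_pickle=True)
im=np.ascontiguousarray(im[...,::-1]);cv2.imwrite("pics/w0.png",im)
for P in((.48,-.063,.204),(.48,-.063,.172)): print(pix("wrist",P,p).round(1))
E
```

```text
5.1 [ 0.4795 -0.0643  0.2613] [-0.     0.074  0.997  0.   ] [ 0.62  0.19 -0.69  1.93  0.14  1.07  1.3 ]
[[304.1, 0.0, 257.7], [0.0, 304.1, 191.8], [0.0, 0.0, 1.0]] [[0.147, 0.942, 0.302, 0.403], [0.989, -0.14, -0.043, -0.052], [0.002, 0.305, -0.952, 0.404], [0.0, 0.0, 0.0, 1.0]]
[257.5 210.9]
[257.4 196.4]
```

View pics/w0.png

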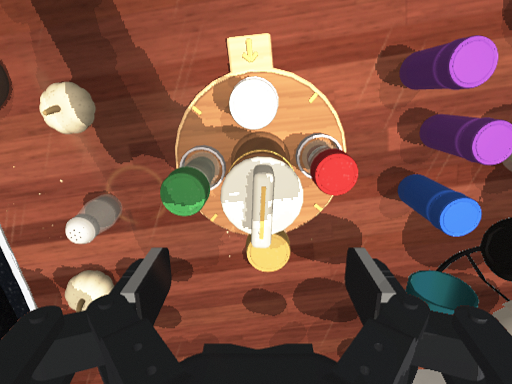

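The wrist view shows the skirt centre at (262,197), about 5 px (3 mm) towards +y of the prediction. The bar, from (263,167) to (262,247), is in line with the pads. I'll shift y by +3 mm, descend and grip.

arm_command(
  rows=[
    [[85,0,0.05,-0.3,0],[85,0,0,-0.3,0],[85,0,0,-0.3,0],[85,0,0,-0.3,0],[85,0,0,-0.22,0],[85,0,0,0,0],[15,0,0,0,0],[10,0,0,0,0],[10,0,0,0,0],[10,0,0,0,0]],
  ],
  newtons=40,
)

```text
t: 6.4
eef_pos: [0.4797, -0.0612, 0.1764]
tool_rot: [0.0, 0.074, 0.997, 0.0]
contact_force: [-1.2, 0.8, 4.3]
gripper_width: 0.165
grasp_force: 44.0
```

arm_command(
  rows=[
    [[8,0,0,0,0],[8,0,0,0,0],[8,0,0,0,0],[8,0,0,0,0],[8,0,0,0,0],[8,0,0,0,0],[8,0,0,0,0],[8,0,0,0,0],[8,0,0,0,0],[8,0,0,0,0]],
  ],
)

```text
t: 7.65
eef_pos: [0.4797, -0.0612, 0.1763]
tool_rot: [0.0, 0.074, 0.997, 0.0]
contact_force: [-1.1, 1.2, 4.7]
gripper_width: 0.168
grasp_force: 43.9
```

arm_command(
  rows=[
    [[8,0,0,-0.06,0],[8,0,0,-0.06,0],[8,0,0,-0.05,0],[8,0,0,-0.03,0],[8,0,0,0,0],[8,0,0,0,0],[8,0,0,0,0],[8,0,0,0,0],[8,0,0,0,0],[8,0,0,0,0]],
  ],
)

```text
t: 8.9
eef_pos: [0.4799, -0.0612, 0.1653]
tool_rot: [0.0, 0.074, 0.997, -0.0]
contact_force: [-5.2, 0.6, 15.2]
gripper_width: 0.167
grasp_force: 45.5
```

Down about 11 mm with 15 N, so the knob is at its stop. Now I'll turn clockwise.

arm_command(
  rows=[
    [[8,0,0,0.01,-0.4],[8,0,0,0,-0.8],[8,0,0,0,-0.8],[8,0,0,0,-0.8],[8,0,0,0,-0.8],[8,0,0,0,-0.8],[8,0,0,0,-0.8],[8,0,0,0,-0.8],[8,0,0,0,-0.8],[8,0,0,0,-0.8]],
  ],
)

```text
t: 10.15
eef_pos: [0.4802, -0.0603, 0.1654]
tool_rot: [0.001, 0.369, 0.929, 0.001]
contact_force: [-1.5, 3.8, 8.2]
gripper_width: 0.168
grasp_force: 44.4
```

```bash
cat >>h.py <<'E'
def tray(save=None,C=(.480,-.0605),axis=-.05):
    o=get_obs();t=o["tool_rot"];print(round(float(o["t"]),2),o["eef_pos"].round(4),"toolx",round(2*np.arctan2(t[2],t[1]),3),o["contact_force"].round(1),o["torque"].round(2),"q7",o["q"][6].round(2))
    im=np.ascontiguousarray(cams.read_camera("top")[...,::-1])
    if save: cv2.imwrite(save,cv2.resize(im[145:255,200:310],None,fx=5,fy=5,interpolation=cv2.INTER_CUBIC))
    hsv=cv2.cvtColor(im,cv2.COLOR_BGR2HSV)
    for n,lo,hi,z,a0 in(("green",(55,100,50),(85,255,255),.142,-np.pi/2),("red",(0,200,150),(6,255,255),.124,np.pi/2),("yellow",(14,150,120),(25,255,255),.132,0),("white",(0,0,200),(180,40,255),.134,np.pi)):
        m=cv2.inRange(hsv,lo,hi);k=np.zeros_like(m);k[145:235,212:300]=255;m&=k
        _,_,st,c=cv2.connectedComponentsWithStats(m)
        for s,q in zip(st[1:],c[1:]):
            if s[4]>60 or (n=="red" and s[4]>25):
                P=ray("top",*q,z)[:2];d=P-C;a=np.arctan2(d[1],d[0])-a0-axis
                print(n,s[4],P.round(3),"r",np.hypot(*d).round(3),"turn",((a+np.pi)%(2*np.pi)-np.pi).round(3))
E
python3 -c "from h import *;tray()"
```

```text
10.15 [ 0.4802 -0.0603  0.1654] toolx 2.385 [-1.5  3.8  8.2] [0.58 0.42 0.03] q7 0.62
white 93 [ 0.413 -0.024] r 0.076 turn -0.446
```

arm_command(
  rows=[
    [[8,0,0,0,-0.8],[8,0,0,0,-0.8],[8,0,0,0,-0.8],[8,0,0,0,-0.8],[8,0,0,0,-0.8],[8,0,0,0,-0.8],[8,0,0,0,-0.8],[8,0,0,0,-0.8],[8,0,0,0,-0.6],[8,0,0,0,-0.3]],
  ],
)

```text
t: 11.45
eef_pos: [0.4811, -0.0598, 0.1658]
tool_rot: [0.001, 0.621, 0.784, 0.002]
contact_force: [0.5, 5.3, 7.5]
gripper_width: 0.17
grasp_force: 44.4
```

```bash
python3 -c "from h import *;tray('pics/t1.png')"
```

```text
11.45 [ 0.4811 -0.0598  0.1658] toolx 1.802 [0.5 5.3 7.5] [0.82 0.12 0.03] q7 0.08
white 169 [ 0.442 -0.001] r 0.071 turn -0.952
```

View pics/t1.png

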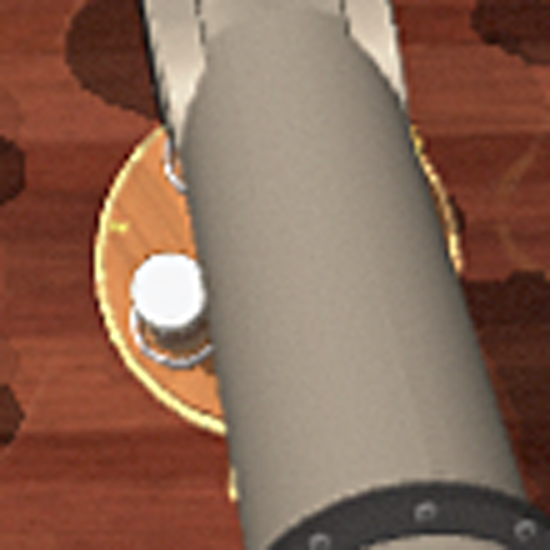

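The white jar, at (170,290) in the crop, shows the tray at about -0.96 rad, and the jars are standing. About 0.6 rad remains.

arm_command(
  rows=[
    [[8,0,0,0,-0.8],[8,0,0,0,-0.8],[8,0,0,0,-0.8],[8,0,0,0,-0.8],[8,0,0,0,-0.8],[8,0,0,0,-0.8],[8,0,0,0,-0.8],[8,0,0,0,-0.8],[8,0,0,0,-0.6],[8,0,0,0,0]],
  ],
)

```text
t: 12.75
eef_pos: [0.4821, -0.0598, 0.1661]
tool_rot: [0.001, 0.813, 0.582, 0.002]
contact_force: [3.8, 3.5, 7.3]
gripper_width: 0.165
grasp_force: 44.4
```

```bash
python3 -c "from h import *;tray('pics/t2.png')"
```

```text
12.75 [ 0.4821 -0.0598  0.1661] toolx 1.243 [3.8 3.5 7.3] [ 0.83 -0.22  0.02] q7 -0.44
white 171 [0.481 0.011] r 0.071 turn -1.529
```

arm_command(
  rows=[
    [[8,0,0,0,-0.2],[8,0,0,0.03,0],[8,0,0,0.03,0],[8,0,0,0.03,0],[8,0,0,0,0],[8,0,0,0,0],[8,0,0,0,0],[8,0,0,0,0],[8,0,0,0,0],[8,0,0,0,0]],
  ],
)

```text
t: 14.05
eef_pos: [0.4821, -0.0598, 0.1714]
tool_rot: [0.001, 0.818, 0.576, 0.003]
contact_force: [3.9, 4.9, 6.5]
gripper_width: 0.174
grasp_force: 44.2
```

```bash
python3 -c "from h import *;tray()"
```

```text
14.05 [ 0.4821 -0.0598  0.1714] toolx 1.227 [3.9 4.9 6.5] [ 0.81 -0.38  0.05] q7 -0.46
white 167 [0.481 0.011] r 0.071 turn -1.54
```

The knob followed up past the 8 mm mark and the spring still pushes at 6.5 N, so the pin is in its slot. I'll let it rise and release it.

arm_command(
  rows=[
    [[8,0,0,0.03,0],[8,0,0,0.03,0],[8,0,0,0.03,0],[8,0,0,0,0],[8,0,0,0,0],[20,0,0,0,0],[40,0,0,0,0],[85,0,0,0,0],[85,0,0,0,0],[85,0,0,0,0]],
  ],
)

```text
t: 15.35
eef_pos: [0.4795, -0.0614, 0.1755]
tool_rot: [-0.0, 0.818, 0.575, -0.0]
contact_force: [-0.5, 0.3, 0.1]
gripper_width: 0.993
grasp_force: 0.0
```

arm_command(
  rows=[
    [[85,0,0,0.3,0],[85,0,0,0.4,0],[85,0,0,0.4,0],[85,0,0,0.4,0],[85,0,-0.3,0,0],[85,0,-0.7,0,0],[85,0,-0.7,0,0],[85,0,-0.7,0,0],[85,0,-0.7,0,0],[85,0,-0.7,0,0]],
  ],
)

```text
t: 16.6
eef_pos: [0.4794, -0.2907, 0.2655]
tool_rot: [0.0, 0.818, 0.575, 0.0]
contact_force: [-0.5, 0.7, 0.0]
gripper_width: 0.997
grasp_force: 0.0
```

```bash
python3 -c "from h import *;tray('pics/t3.png')"
```

```text
16.6 [ 0.4794 -0.2907  0.2655] toolx 1.226 [-0.5  0.7  0. ] [-0.01 -0.05 -0.01] q7 0.04
green 184 [ 0.408 -0.063] r 0.072 turn -1.487
red 40 [ 0.555 -0.062] r 0.075 turn -1.545
yellow 190 [ 0.481 -0.135] r 0.074 turn -1.507
white 376 [ 0.49  -0.061] r 0.01 turn 3.1
white 171 [0.481 0.01 ] r 0.071 turn -1.539
```

View pics/t3.png

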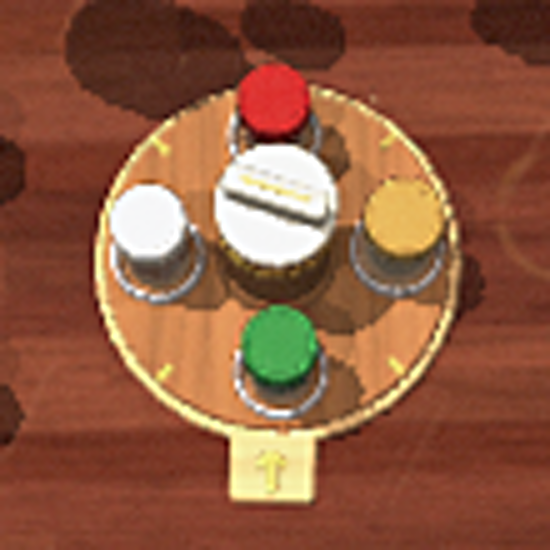

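Green now stands at the arrow, at crop (279,345), with all the jars upright. The jar lines put the turn at about -1.52 rad. To check the knob height, I'll repeat the first wrist view: same TCP, and the tool has the same angle to the bar.

arm_command(
  rows=[
    [[85,0,0.6,0,0],[85,0,0.6,0,0],[85,0,0.6,0,0],[85,0,0.6,0,0],[85,0,0.6,0,0],[85,0,0.5,0,0],[85,0,0.27,-0.07,0],[85,0,0,0,0],[85,0,0,0,0],[85,0,0,0,0]],
  ],
)

```text
t: 17.9
eef_pos: [0.4795, -0.0644, 0.2612]
tool_rot: [0.0, 0.819, 0.574, -0.0]
contact_force: [-0.1, 0.3, -0.1]
gripper_width: 0.997
grasp_force: 0.0
```

```bash
python3 - <<'E'
from h import *
o=get_obs();print(o["eef_pos"].round(4))
p1=cams.camera_params("wrist");b=np.ascontiguousarray(cams.read_camera("wrist")[...,::-1]);cv2.imwrite("pics/w1.png",b)
p0=np.load("wp.npy",allow_pickle=True).item();a=cv2.imread("pics/w0.png")
for im,p in((a,p0),(b,p1)):
    m=cv2.inRange(cv2.cvtColor(im,cv2.COLOR_BGR2HSV),(0,0,150),(180,60,255));m=cv2.morphologyEx(m,cv2.MORPH_CLOSE,np.ones((9,9)))
    n,l,st,c=cv2.connectedComponentsWithStats(m);i=l[190,240];print("blob",st[i],c[i].round(1))
    for z in(.172,.164): print(z,pix("wrist",(.480,-.0605,z),p).round(1),pix("wrist",np.array([.480,-.0605,z])+.034*np.array([*(np.array(p["extrinsics"])[:2,0]),0]),p).round(1))
cv2.imwrite("pics/ww.png",np.hstack([a[60:300,100:400],b[60:300,100:400]]))
E
```

```text
[ 0.4795 -0.0644  0.2612]
blob [ 180  134  166  114 6108] [262.9 192.7]
0.172 [260.5 196. ] [302.7 196. ]
0.164 [260.4 192.9] [301.3 192.9]
blob [ 182  150  119   90 5591] [257.4 190.1]
0.172 [256.7 193.6] [299.1 193.6]
0.164 [256.7 190.6] [297.8 190.6]
```

View pics/ww.png

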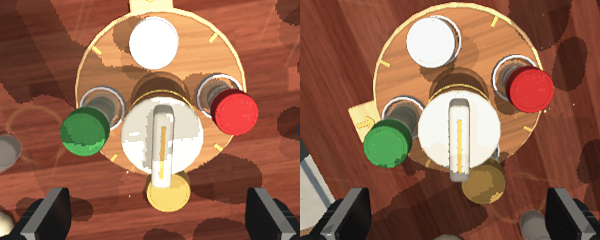

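```bash
python3 - <<'E'
import cv2,numpy as np
for f,c in(("w0",195),("w1",192)):
    g=cv2.imread(f"pics/{f}.png")[:,:,0].astype(float)  # blue: wood dark, skirt bright
    r=[]
    for v in range(c-14,c+10,2):
        x=np.where(g[v,215:310]>110)[0]+215; r.append((x.min(),x.max(),x.max()-x.min()))
    print(f,r)
    col=[]
    for u in (235,240,245,280,285):
        y=np.where(g[150:250,u]>110)[0]+150; col.append((u,int(y.min()),int(y.max())))
    print(col)
E
```

```text
w0 [(np.int64(218), np.int64(300), np.int64(82)), (np.int64(217), np.int64(301), np.int64(84)), (np.int64(215), np.int64(301), np.int64(86)), (np.int64(215), np.int64(302), np.int64(87)), (np.int64(221), np.int64(309), np.int64(88)), (np.int64(221), np.int64(303), np.int64(82)), (np.int64(221), np.int64(303), np.int64(82)), (np.int64(221), np.int64(303), np.int64(82)), (np.int64(220), np.int64(303), np.int64(83)), (np.int64(220), np.int64(303), np.int64(83)), (np.int64(221), np.int64(309), np.int64(88)), (np.int64(221), np.int64(303), np.int64(82))]
[(235, 166, 226), (240, 162, 229), (245, 160, 232), (280, 160, 249), (285, 159, 249)]
w1 [(np.int64(219), np.int64(298), np.int64(79)), (np.int64(219), np.int64(299), np.int64(80)), (np.int64(218), np.int64(300), np.int64(82)), (np.int64(218), np.int64(300), np.int64(82)), (np.int64(218), np.int64(300), np.int64(82)), (np.int64(218), np.int64(300), np.int64(82)), (np.int64(218), np.int64(300), np.int64(82)), (np.int64(218), np.int64(300), np.int64(82)), (np.int64(218), np.int64(300), np.int64(82)), (np.int64(215), np.int64(300), np.int64(85)), (np.int64(219), np.int64(299), np.int64(80)), (np.int64(219), np.int64(298), np.int64(79))]
[(235, 157, 222), (240, 154, 225), (245, 152, 226), (280, 156, 224), (285, 159, 220)]
```

The skirt is the same width as at the start (82–83 px before, 82 px now; about 80 if it were still 8 mm down). So the knob is up, and the gripper is clear of everything.

```bash
python3 -c "from h import *;print(job.hand_in())"
```

```text
the job is handed in; nothing more can be done
None
```

I turned the carousel one quarter clockwise (measured about -1.52 rad) so the green-capped jar stands at the brass arrow, with the knob back up as far as the camera shows, all four jars upright and the gripper clear; the job is handed in, but no verdict came back.

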